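# Load a bonded lens into the curing unit's pop-out tray

### The job

Load the freshly bonded lens for curing: press the release button on top of the curing unit so that its sprung tray pops out, set the lens cell upright into the round nest of the tray, then push the tray home until it clicks and stays shut. Be gentle, the latch is small: never more than 15 N on the unit, its button or tray; keep the lens cell upright and leave the small boxes where they are.

Things in the scene. Friction and masses are not known exactly. Their poses are not given: they have to be found in the camera images.
- cure_unit: UV curing unit: grey sheet-metal box 125 mm deep (its x), 130 mm wide (its y), 64 mm high, amber window in its lid; it stands fast on the bench. Origin: centre of its underside. Its -x points out of its front, the way the tray comes out; z up. More than 15 N of push on unit, tray or button damages the latch.
- button_top (a point): Centre of the top face of the round release button (21 mm across), which stands 13 mm proud of the lid near its left edge (unit's +y). Press straight down: the tray is let go after about 3 mm, at 5 to 7 N; the button bottoms at 8.5 mm.
- release_button (a joint): How far the button is pressed, m: 0 up, 0.0085 bottomed. It carries the hook of the latch, so it dips as the tray is pushed past the hook and springs back up when the hook catches.
- latch_block: Latch of the unit, carrying the black bezel round the button (31 mm across). Its frame is the unit's, moved 1 to 4 mm along the unit's -x.
- tray (a joint): How far the tray is out, m: latched 0.001 to 0.005, fully out 0.082. A spring drives it out (5 N shut, 2 N out). To catch, it must be pushed past its latched place by 2 to 11 mm (the catch has play that differs from unit to unit): over 3 mm the hook resists, 8 to 10 N in all, then yields; 0.5 mm after the click is a rubber stop, 10 N per mm. Let go too soon, it comes out again.
- tray_front (a point): Centre of the front face of the tray's front panel: 108 mm wide, 43 mm high (10 to 53 mm above the bench), 18 mm thick; shut, it stands 13 to 17 mm proud of the unit's front. It looks along the unit's -x and is pushed along the unit's +x. Axes as the unit's.
- tray_nest (a point): Centre of the mouth of the round nest in the tray's aluminium carrier (84 mm wide, top 30 mm above the bench): 35 mm across, 10.5 mm deep, rim bevelled 1.5 mm. It lies 36 mm behind the back of the front panel, which rises 23 mm above the carrier; with the tray fully out, 40 mm in front of the unit. Moves with the tray; axes as the unit's.
- lens_cell_mid (a point): Middle of the loose lens cell, 14 mm above its underside, on its axis z. 28 mm high, 60 g: black grooved body 42 mm across, 19 mm high, lens in its top, over a metal spigot 32 mm across, 9 mm high. It stands on a 3 mm rubber pad. Seated, the spigot is in the nest, the shoulder on the carrier, this point 5 mm above the nest's mouth. Grip the body above the shoulder.
- lens_box_0: Small closed black lens box, 48 x 48 x 26 mm, loose on the bench near the lens cell. Origin at the centre of its underside. Leave it.
- lens_box_1: Second small closed black lens box, 48 x 48 x 26 mm, loose on the bench near the lens cell. Origin at the centre of its underside. Leave it.
- card_box: Small flat carton, 34 x 70 x 16 mm, loose on the bench near the lens cell. Origin at the centre of its underside. Leave it.

How it is judged:
On the way, in this order (a step that is already met when the one before it is completed fails the run):
1. the tray has popped right out (value of joint tray above 0.076 m), for 0.1 s.
2. the lens cell stands in the nest of the open tray, let go (value of joint tray above 0.07 m and horizontal distance between lens_cell_mid and tray_nest below 0.0035 m and z of lens_cell_mid in the frame of tray_nest below 0.0065 m and angle between lens_cell_mid's own z axis and vertical below 0.08 rad and contact force between the fingers and lens_cell below 0.1 N), for 0.2 s.
At the end, for the whole second after the job is handed in: The tray is latched shut by itself (at most 7 mm out) with the button up again, and the lens cell stands upright in the nest, shoulder down on the carrier: centre within 3.5 mm of the nest's centre, at most 6.5 mm above its mouth, tilted less than 0.08 rad (value of joint tray below 0.007 m and value of joint release_button below 0.0015 m and horizontal distance between lens_cell_mid and tray_nest below 0.0035 m and z of lens_cell_mid in the frame of tray_nest below 0.0065 m and angle between lens_cell_mid's own z axis and vertical below 0.08 rad); the robot touches nothing.
It fails at once if more than 15 N of push on the curing unit, its button or its tray (contact force between any of the arm, the fingers and cure_unit above 15 N or contact force between any of the arm, the fingers and latch_block above 15 N).
It fails at once if the lens cell tipped by more than 0.5 rad (angle between lens_cell_mid's own z axis and vertical above 0.5 rad).
It fails at once if a small box moved by more than 30 mm (distance of any of lens_box_0, lens_box_1, card_box from where it was at the start of the episode above 0.03 m).
It also fails if it takes over 64 s, if anything falls off the work surface, if the arm or the gripper's body presses on something with over 40 N, if the wrist force passes 120 N, or if a joint passes its speed limit or range.

### The arm

A 6-joint arm with a two-finger parallel gripper is mounted at the origin on the work surface; the furniture and walls round the work are solid. World frame = base frame: x ahead of the robot, y to its left, z up, the work surface at z = 0. Lengths are in m, angles in rad, forces in N, time in s.
With the tool pointing down it reaches from about 0.225 to 0.875 m from the base axis. Payload 3.4 kg.
Tool frame: the origin (TCP) lies midway between the tips of the shut fingers; the grasp point (between the pads) lies 19 mm behind it; z points along the fingers, y is the line along which they close (so a half turn about z gives the same grasp; the last joint's range is limited). The gripper opens to 85 mm and grips with 20 to 120 N. Pads are 22 mm wide; open, the fingers measure 114 mm over their backs; the gripper's body (76 mm by 85 mm) begins 54 mm behind the grasp point. The pads swing forward as they close: fully open they stand 13 mm farther back than shut.
Start: joints at [1.139, 0.276, 1.505, -0, 1.361, -0.121], TCP at [0.176, 0.547, 0.231] pointing down, gripper open.
Joint ranges: [-2.89, 2.89], [-0.75, 2.08], [0.22, 2.7], [-1.18, 4.32], [0.11, 2.71], [-2.7, 2.7]. Speed limits (rad/s): [2.57, 2.57, 3.14, 3.14, 3.14, 3.14].

### API

Orientations are given as a unit quaternion [w, x, y, z].
In Python, from rig import * gives the robot as it stands.
- The arm moves only by the tool apply_moves, never from a script. Its argument "steps" is one flat list of numbers, 4 for each row, row after row: the shift along the world's x, y, z in cm, then the turn about the world's z in degrees. A call has 1 to 8 rows; each row is the pose to reach, as a shift and turn from the pose commanded when the call began; what a row does not reach only later rows make up. A row lasts 1/12 s, in which the tool goes at most 41.7 mm and 7.16 degrees, less where a joint would pass 70% of its speed; a pose out of reach is approached as far as the arm can. A call with a gripper value outside its range is refused whole. "jaw" is the closure in counts, from 0 (fully open) to 255 (shut), set as the call begins (left out, the last holds). The fingers move at their own pace and stop on an object; "newtons" is the grip in N (left out, the last holds). Time passes only in rows, so rows that repeat a pose let the fingers close. It gives the time, the measured TCP pose, the force, the opening and the grip force at its end, in the units of the state.
- get_state(): the state, without advancing time (a new reading comes with each control period).
- get_image(name): name is "scene" or "top" or "wrist"; returns the picture (480x640x3 uint8, red, green, blue); there is no depth.
- calibration(name): a dict with "fx", "fy", "cx", "cy" (pixels), "xyz" and "rotation" of the camera in the world. Camera axes: x right, y up, looking along -z (the intrinsics and any distortion apply to the point x, -y, -z); pixel columns grow to the right and rows downward; lengths in m; the calibration is good to about 2 mm. A picture is of the moment at which its call begins: read the wrist's pose just before it. calibration takes no time and is no camera call; for the wrist camera it gives the pose at the moment of the call.
- sign_off(): hands the job in; it is judged then, once.
The state is a dict: "clock": time; "qpos": joint angles; "qd": joint speeds; "effort": joint torques, N m; "position": TCP position; "ee_rot": TCP orientation; "contact_force": force on the tool from outside, world axes, zero at the start; "moment": the same for the moment, N m; "width": finger opening in m; "gripper_force": force on a finger pad.
Only numpy, scipy, OpenCV 4.12 (cv2) and the standard library are available. Lean on these libraries where they do the work, as an engineer would, in place of code of your own. Each camera call takes 0.05 s, during which the arm holds its last target. There are 200 camera calls.

## Working session

There is one attempt and no reset: what is moved stays moved. The work goes in short steps, Python scripts to look and compute and a tool call to move; the robot and the scene stay as the last step left them, time stands still between calls to the robot, and variables do not carry over. Pictures are saved under pics/ and viewed, at most 10 in all, crops included, and the job is handed in when it is done.

Besides the shell and the picture viewer there is one more tool, called after "Request:" in YAML: its name, and indented under it one key for each argument. apply_moves: Moves the arm, as the interface text tells. Its arguments: {"type":"object","properties":{"steps":{"type":"array","items":{"type":"number"}},"jaw":{"type":"number"},"newtons":{"type":"number"}},"required":["steps"]}

```bash
mkdir -p pics; cat > h.py <<'E'
from rig import *
import numpy as np, cv2
def ray(c,u,v):
    R=np.array(c["rotation"]);d=R@np.array([(u-c["cx"])/c["fx"],-(v-c["cy"])/c["fy"],-1.])
    return np.array(c["xyz"]),d
def onz(c,u,v,z):
    o,d=ray(c,u,v);return o+d*(z-o[2])/d[2]
def proj(c,p):
    q=np.array(c["rotation"]).T@(np.array(p)-c["xyz"])
    return c["cx"]-c["fx"]*q[0]/q[2], c["cy"]+c["fy"]*q[1]/q[2]
def save(n,f):
    c=calibration(n);im=get_image(n);cv2.imwrite(f,im[:,:,::-1]);return c,im
E
python3 - <<'E'
from h import *
for n in ("top","scene"):
    c,im=save(n,f"pics/{n}0.png");print(n,c)
print(get_state())
E
```

```text
top {'fx': 530.2856892182806, 'fy': 530.2856892182806, 'cx': 323.2706285788966, 'cy': 238.23796392856994, 'xyz': array([ 0.37214056, -0.07492533,  1.33483207]), 'rotation': array([ 0.70876776,  0.04170601, -0.03043572, -0.70354995])}
scene {'fx': 548.969827717204, 'fy': 548.969827717204, 'cx': 314.3781503718455, 'cy': 242.09894346760913, 'xyz': array([-0.07447764, -0.76924841,  0.83700833]), 'rotation': array([ 0.85190721,  0.39574478, -0.13935869, -0.31339963])}
{'clock': 0.1, 'qpos': array([ 1.13903213e+00,  2.76545711e-01,  1.50600766e+00,  3.35225791e-05,
        1.36070919e+00, -1.20994609e-01]), 'qd': array([-0.0016361 , -0.00283625, -0.00167871,  0.00022779, -0.00070437,
       -0.00114526]), 'effort': array([ 4.72545671e-04, -4.17700982e+01, -2.46402347e+01, -4.63307842e-04,
        5.79958330e-03,  5.85582015e-06]), 'position': array([0.17562208, 0.54702834, 0.23051781]), 'ee_rot': array([-2.43605167e-04,  1.54763682e-01,  9.87951165e-01, -7.98794496e-04]), 'contact_force': array([-0.22731374,  0.32762061, -0.78885113]), 'moment': array([-0.00063413, -0.00362379, -0.01118982]), 'gripper_force': 0.0, 'width': 0.08563569498385726}
```

Rotation is a quaternion; I'll convert.

```bash
python3 - <<'E'
s=open('h.py').read()
s=s.replace("import numpy as np, cv2","import numpy as np, cv2\nfrom scipy.spatial.transform import Rotation as Ro\ndef RM(c):\n    w,x,y,z=c['rotation'];return Ro.from_quat([x,y,z,w]).as_matrix()")
s=s.replace('np.array(c["rotation"])','RM(c)')
open('h.py','w').write(s)
E
```

```text
(no output)
```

View pics/top0.png

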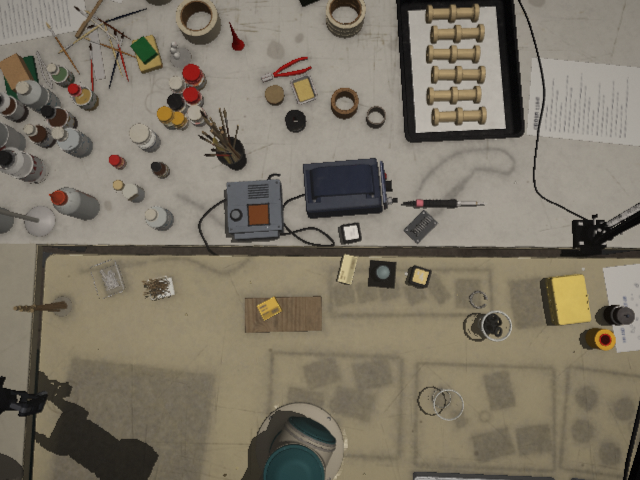

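View pics/scene0.png

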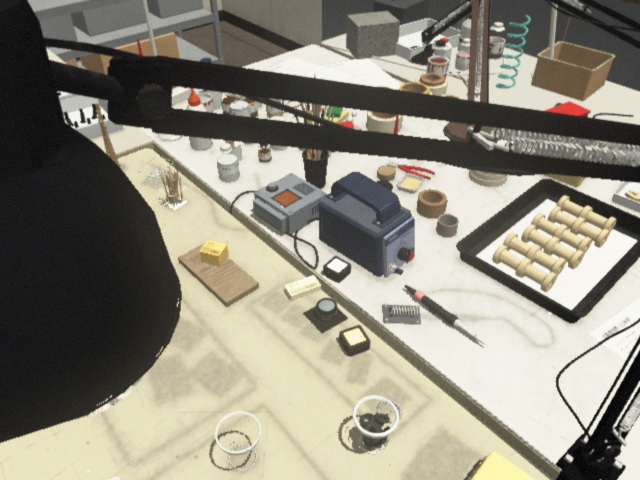

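The top view shows the unit at about (253,210), with the button at (235,214), amber window at (260,216) and its front facing the bottom of the image. The lens cell is at (382,272) on its pad, the lens boxes at (349,233) and (419,276), and the carton at (347,269).

```bash
python3 - <<'E'
from h import *
c=calibration("top");im=cv2.imread("pics/top0.png")
for nm,u,v,z in [("button",235.5,214,.077),("lidTL",226,182,.064),("lidTR",279,180,.064),("lidBL",227,236,.064),("lidBR",282,234,.064),("lens",382.5,271.5,.031),("box0",349,232,.026),("box1",419,276,.026),("card",347,269,.016),("bench_edge",250,249,0)]:
    print(nm,onz(c,u,v,z).round(4))
a=cv2.resize(im[170:290,215:335],None,fx=5,fy=5,interpolation=2)
cv2.imwrite("pics/c1.png",a[:, :])
print(calibration("wrist"))
E
```

```text
button [0.558 0.157 0.077]
lidTL [0.6388 0.1847 0.064 ]
lidTR [0.6444 0.0551 0.064 ]
lidBL [0.5061 0.1787 0.064 ]
lidBR [0.5119 0.0456 0.064 ]
lens [ 0.4246 -0.1995  0.031 ]
box0 [ 0.5221 -0.1172  0.026 ]
box1 [ 0.4144 -0.2894  0.026 ]
card [ 0.4307 -0.1129  0.016 ]
bench_edge [0.4802 0.1322 0.    ]
{'fx': 335.39604667208255, 'fy': 335.39604667208255, 'cx': 316.4534004025779, 'cy': 235.75204053084008, 'xyz': array([0.10849218, 0.56909699, 0.37412563]), 'rotation': array([ 0.79987252, -0.11392101, -0.08199623,  0.58352599])}
```

View pics/c1.png

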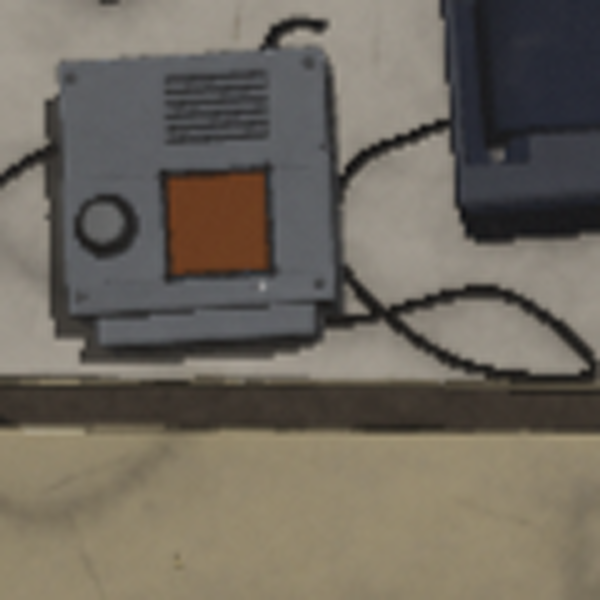

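The crop shows the lid corners at crop (60,62), (328,45), (338,300) and (72,315). The button is at crop (106,225), and the tray front spans (98,345) to (322,332).

```bash
python3 - <<'E'
from h import *
c=calibration("top")
f=lambda u,v,z:onz(c,215+u/5,170+v/5,z)
P=[f(*p,.064) for p in [(60,62),(328,45),(338,300),(72,315)]]
for p in P: print(p.round(4))
d=P[0]-P[1]+P[3]-P[2];e=P[0]-P[3]+P[1]-P[2]
print("yaw from y",np.degrees(np.arctan2(-d[0],d[1])),"from x",np.degrees(np.arctan2(e[1],e[0])),"ctr",np.mean(P,0))
print("button",f(106,225,.077)); print("tray front",f(98,345,.053),f(322,332,.053))
E
```

```text
[0.6378 0.1822 0.064 ]
[0.6469 0.0512 0.064 ]
[0.5216 0.0443 0.064 ]
[0.5135 0.173  0.064 ]
yaw from y 3.7890000576218776 from x 3.677604210747083 ctr [0.57993504 0.11269735 0.064     ]
button [0.55563157 0.15527257 0.077     ]
tray front [0.5000769  0.16209907 0.053     ] [0.5071603  0.05291044 0.053     ]
```

Request:
apply_moves:
  steps: [38,-39.2,-3,21.5,38,-39.2,-3,21.5,38,-39.2,-3,21.5,38,-39.2,-3,21.5,38,-39.2,-3,21.5,38,-39.2,-3,21.5,38,-39.2,-3,21.5,38,-39.2,-3,21.5]
  jaw: 255

```text
clock: 0.77
position: [0.4018, 0.3136, 0.2132]
ee_rot: [-0.0, -0.032, 0.999, -0.0]
contact_force: [0.5, 0.9, 0.3]
width: -0.0001
gripper_force: 0.0
```

Request:
apply_moves:
  steps: [14.8,-15.3,-5.5,0,14.8,-15.3,-5.5,0,14.8,-15.3,-5.5,0,14.8,-15.3,-5.5,0,14.8,-15.3,-5.5,0,14.8,-15.3,-5.5,0,14.8,-15.3,-5.5,0,14.8,-15.3,-5.5,0]

```text
clock: 1.43
position: [0.5486, 0.1621, 0.1578]
ee_rot: [-0.001, -0.031, 1.0, 0.0]
contact_force: [-0.6, 0.2, -0.3]
width: 0.0001
gripper_force: 0.0
```

```bash
python3 - <<'E'
from h import *
s=get_state();print(s["position"],s["ee_rot"],s["contact_force"]);c,im=save("wrist","pics/w1.png");print(c)
for n,p in [("btn",(.5556,.1553,.077)),("tcp",s["position"])]: print(n,proj(c,p))
E
```

```text
[0.54859409 0.16212595 0.15782689] [-1.20803148e-03 -3.13211963e-02  9.99508594e-01  3.06477268e-04] [-0.63497679  0.20219622 -0.28986377]
{'fx': 335.39604667208255, 'fy': 335.39604667208255, 'cx': 316.4534004025779, 'cy': 235.75204053084008, 'xyz': array([0.47844564, 0.15794664, 0.30158145]), 'rotation': array([ 0.67785584, -0.09517139, -0.10161595,  0.721892  ])}
btn (np.float64(305.73650684963496), np.float64(252.63347415445014))
tcp (np.float64(315.82993463225284), np.float64(295.16403399154564))
```

View pics/w1.png

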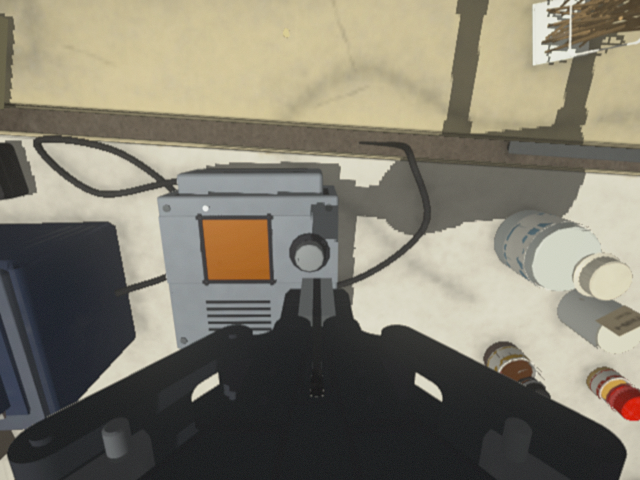

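The wrist view shows the button's bright top face at about (309,257), the closed fingertips at about (316,285), and the tray front at (185–322, 172–192).

```bash
python3 - <<'E'
from h import *
s=get_state();print(s["position"]);c=calibration("wrist")
im=cv2.imread("pics/w1.png");g=im[225:285,280:340].max(2)
m=cv2.threshold(g,0,255,cv2.THRESH_BINARY+cv2.THRESH_OTSU)[1]
cs=cv2.findContours(m,0x1 and cv2.RETR_LIST,cv2.CHAIN_APPROX_NONE)[0]
for k in cs:
    if 100<cv2.contourArea(k)<2500: print(cv2.minEnclosingCircle(k),cv2.contourArea(k))
for p in [(309,257),(309,254),(310,258)]: print(onz(c,*p,.077))
E
```

```text
[0.54815297 0.16291703 0.15831054]
((28.79918098449707, 32.344261169433594), 13.898260116577148) 536.5
((27.5, 29.5), 40.32999038696289) 1518.0
[0.55854185 0.15861181 0.077     ]
[0.55629056 0.15848044 0.077     ]
[0.55924921 0.159366   0.077     ]
```

Request:
apply_moves:
  steps: [0.9,-0.6,-2,0,0.9,-0.6,-4,0,0.9,-0.6,-6,0,0.9,-0.6,-7.3,0,0.9,-0.6,-7.5,0,0.9,-0.6,-7.5,0,0.9,-0.6,-7.5,0]

```text
clock: 2.07
position: [0.5581, 0.1576, 0.0847]
ee_rot: [0.001, -0.033, 0.999, 0.0]
contact_force: [0.2, -0.7, 0.3]
width: -0.0003
gripper_force: 0.0
```

Request:
apply_moves:
  steps: [0,0,-0.3,0,0,0,-0.5,0,0,0,-0.65,0,0,0,-0.8,0,0,0,-0.9,0,0,0,-1.0,0,0,0,-1.0,0]

```text
clock: 2.65
position: [0.5584, 0.1566, 0.0739]
ee_rot: [0.0, -0.032, 0.999, 0.0]
contact_force: [-0.8, 1.4, 3.5]
width: -0.0001
gripper_force: 1.6
```

Request:
apply_moves:
  steps: [0,0,-0.1,0,0,0,-0.2,0,0,0,-0.3,0,0,0,-0.3,0]

```text
clock: 2.98
position: [0.5584, 0.1565, 0.0706]
ee_rot: [0.0, -0.032, 0.999, 0.0]
contact_force: [0.4, 0.6, 4.8]
width: 0.0001
gripper_force: 2.5
```

```bash
python3 - <<'E'
from h import *
c,im=save("top","pics/top1.png");a=cv2.imread("pics/top0.png")
d=cv2.absdiff(a,im[:,:,::-1]).max(2);x=d[232:300,205:300];ys,xs=np.where(x>40);print(len(ys), ys.min()+232 if len(ys) else 0, ys.max()+232 if len(ys) else 0,xs.min()+205,xs.max()+205)
E
```

```text
2217 232 299 205 280
```

Request:
apply_moves:
  steps: [0,0,-0.05,0,0,0,-0.1,0,0,0,-0.1,0,-1,0,3,0,-3,0,7,0,-6,0,10,0,-8,-1,12,0,-8,-1,12,0]
  jaw: 255

```text
clock: 3.7
position: [0.4758, 0.1455, 0.1945]
ee_rot: [0.002, -0.033, 0.999, -0.0]
contact_force: [0.5, -0.5, 0.0]
width: 0.0
gripper_force: 0.0
```

```bash
python3 - <<'E'
from h import *
s=get_state();print(s["position"],s["ee_rot"]);c,im=save("wrist","pics/w2.png");print(c["xyz"],c["rotation"])
print(proj(c,(.4777,.106,.03)))
E
```

```text
[0.47576042 0.14547745 0.19446892] [ 1.68780046e-03 -3.25789440e-02  9.99467646e-01 -4.33440869e-04]
[0.40477972 0.14130599 0.33778201] [ 0.67659163 -0.09755038 -0.10321941  0.72253266]
(np.float64(274.3163763960114), np.float64(215.60131158726512))
```

View pics/w2.png

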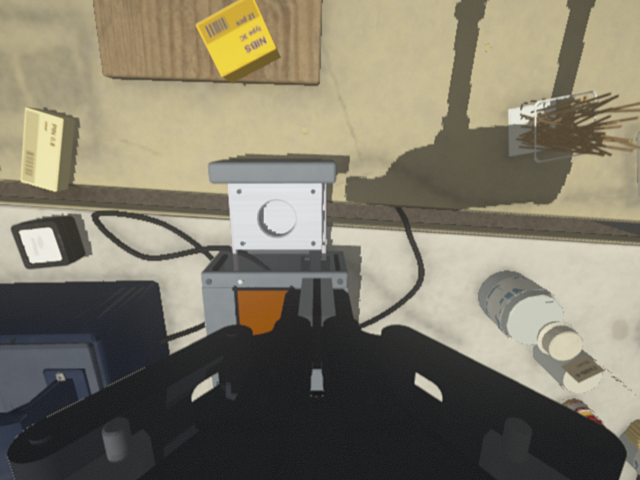

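The tray is out. The nest mouth shows at about (277,217) in the wrist view.

```bash
python3 - <<'E'
from h import *
c=calibration("wrist");im=cv2.imread("pics/w2.png");g=cv2.GaussianBlur(im[185:252,235:325].max(2),(3,3),0)
h=cv2.HoughCircles(cv2.resize(g,None,fx=4,fy=4,interpolation=2),cv2.HOUGH_GRADIENT,1,40,param1=120,param2=25,minRadius=50,maxRadius=110)
print(h)
if h is not None:
  for u,v,r in h[0][:3]:
    u=235+u/4;v=185+v/4;print(u,v,r/4,onz(c,u,v,.03))
E
```

```text
None
```

Request:
apply_moves:
  steps: [-5.1,-34.5,-3,0,-5.1,-34.5,-3,0,-5.1,-34.5,-3,0,-5.1,-34.5,-3,0,-5.1,-34.5,-3,0,-5.1,-34.5,-3,0,-5.1,-34.5,-3,0,-5.1,-34.5,-3,0]
  jaw: 70
  newtons: 25

```text
clock: 4.42
position: [0.4288, -0.1843, 0.1601]
ee_rot: [-0.001, -0.032, 0.999, 0.0]
contact_force: [1.1, -0.5, 1.0]
width: 0.062
gripper_force: 0.0
```

```bash
python3 - <<'E'
from h import *
for i in range(2): get_image("top")
s=get_state();print(s["position"],s["width"]);c,im=save("wrist","pics/w3.png");print(c["xyz"],c["rotation"])
print(proj(c,(.4246,-.1995,.031)))
im=cv2.imread("pics/w3.png");cv2.imwrite("pics/w3c.png",cv2.resize(im[140:340,200:440],None,fx=2.5,fy=2.5))
E
```

```text
[ 0.42892848 -0.18842521  0.15983693] 0.06202843585185452
[ 0.35875391 -0.19184001  0.3036015 ] [ 0.67966026 -0.09634998 -0.10038909  0.72020875]
(np.float64(303.51507056534655), np.float64(220.94884898976446))
```

View pics/w3c.png

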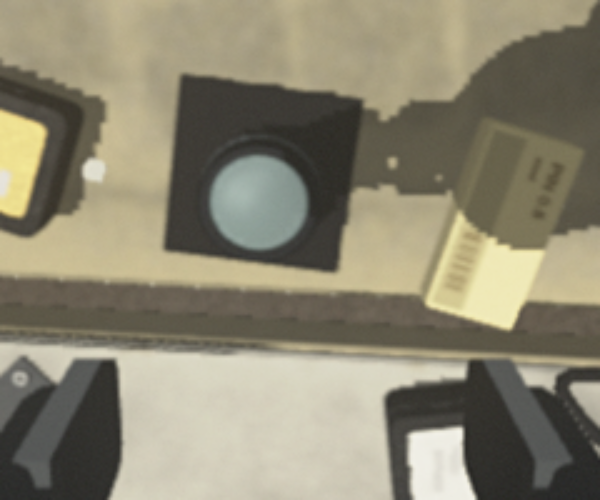

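The lens glass centre is at crop (258,202), i.e. pixel (303.2,220.8), which matches the top-camera estimate. The boxes are clear of the finger lanes.

```bash
python3 - <<'E'
from h import *
c=calibration("wrist");im=cv2.imread("pics/w3.png")
hsv=cv2.cvtColor(im,cv2.COLOR_BGR2HSV);m=cv2.inRange(hsv,(70,30,80),(110,255,255));m[:, :260]=0;m[:,345:]=0;m[:190]=0;m[260:]=0
k=max(cv2.findContours(m,0,2)[0],key=cv2.contourArea);e=cv2.fitEllipse(k);print(e,onz(c,*e[0],.030))
im=cv2.imread("pics/w2.png");cv2.imwrite("pics/n.png",cv2.resize(im[165:270,205:345],None,fx=5,fy=5,interpolation=2))
E
```

```text
Traceback (most recent call last):
ValueError: max() iterable argument is empty
```

Request:
apply_moves:
  steps: [-0.45,-1.1,-3.5,0,-0.45,-1.1,-7,0,-0.45,-1.1,-10,0,-0.45,-1.1,-12.5,0,-0.45,-1.1,-14,0,-0.45,-1.1,-14.7,0,-0.45,-1.1,-14.7,0,-0.45,-1.1,-14.7,0]

```text
clock: 5.23
position: [0.4254, -0.1924, 0.0148]
ee_rot: [-0.0, -0.033, 0.999, 0.0]
contact_force: [-1.2, 0.4, -0.2]
width: 0.0619
gripper_force: 0.0
```

Request:
apply_moves:
  steps: [0,0,0,0]

```text
clock: 5.32
position: [0.426, -0.1931, 0.0157]
ee_rot: [0.001, -0.033, 0.999, -0.0]
contact_force: [-0.1, 0.4, -0.4]
width: 0.0622
gripper_force: 0.0
```

```bash
python3 - <<'E'
from h import *
s=get_state();print(s["position"],s["contact_force"],s["moment"],s["qd"])
im=cv2.imread("pics/w3.png");print(im[221,303],im[215,298])
hsv=cv2.cvtColor(im,cv2.COLOR_BGR2HSV);print(hsv[221,303])
im=cv2.imread("pics/w2.png");cv2.imwrite("pics/n.png",cv2.resize(im[165:270,205:345],None,fx=5,fy=5,interpolation=2))
E
```

```text
[ 0.42597686 -0.19309156  0.01570702] [-0.08336741  0.43568627 -0.37069389] [-0.01288743 -0.05220296  0.04682057] [-0.00695189 -0.01252937 -0.00481584 -0.0007037  -0.00063301 -0.00149322]
[159 167 149] [172 180 164]
[ 77  27 167]
```

View pics/n.png

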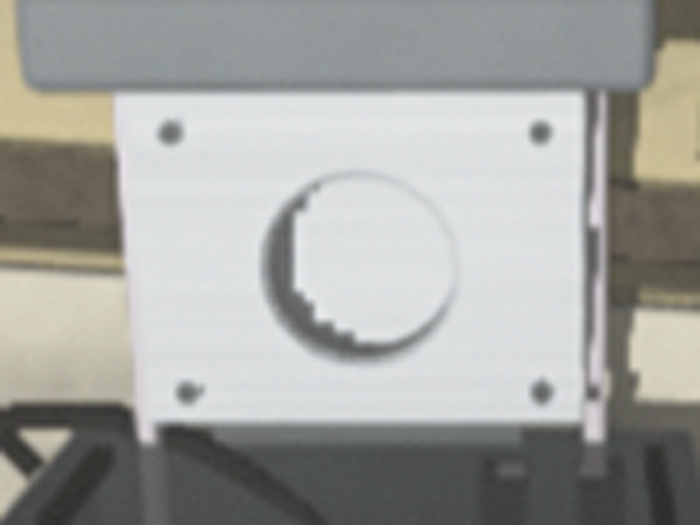

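The nest mouth spans crop (262–459, 170–364), so its centre is at pixel (277.1,218.4).

Request:
apply_moves:
  steps: [-0.1,-0.65,-0.3,0,-0.1,-0.65,-0.3,0,-0.1,-0.65,-0.3,0,-0.1,-0.65,-0.3,0]

```text
clock: 5.65
position: [0.4242, -0.2, 0.0124]
ee_rot: [0.0, -0.032, 0.999, -0.0]
contact_force: [0.1, -0.4, 0.4]
width: 0.0619
gripper_force: 0.0
```

```bash
python3 - <<'E'
from h import *
s=get_state();print(s["position"],s["contact_force"])
C=dict(calibration("wrist"));
C["xyz"]=np.array([0.40477972,0.14130599,0.33778201]);C["rotation"]=[0.67659163,-0.09755038,-0.10321941,0.72253266]
print("nest",onz(C,277.1,218.4,.03))
C["xyz"]=np.array([0.35875391,-0.19184001,0.3036015]);C["rotation"]=[0.67966026,-0.09634998,-0.10038909,0.72020875]
im=cv2.imread("pics/w3.png")[195:250,275:335].astype(int)
m=((im[:,:,2]<im[:,:,1])&(im.min(2)>90)).astype(np.uint8)
k=max(cv2.findContours(m,0,1)[0],key=cv2.contourArea);e=cv2.fitEllipse(k);u,v=e[0][0]+275,e[0][1]+195;print(e,u,v,onz(C,u,v,.030))
E
```

```text
[ 0.4241857  -0.19998568  0.01244553] [ 0.05812287 -0.40260067  0.36155609]
nest [0.48022812 0.1086987  0.03      ]
((27.899871826171875, 25.490201950073242), (37.23427200317383, 38.73129653930664), 110.73909759521484) 302.8998718261719 220.49020195007324 [ 0.42447719 -0.2000612   0.03      ]
```

Request:
apply_moves:
  steps: [0,0,0,0,0,0,0,0,0,0,0,0,0,0,0,0,0,0,0,0,0,0,0,0]
  jaw: 255
  newtons: 25

```text
clock: 6.15
position: [0.4241, -0.1997, 0.0124]
ee_rot: [0.0, -0.032, 0.999, -0.0]
contact_force: [-1.2, 0.3, 6.7]
width: 0.0411
gripper_force: 25.1
```

```bash
python3 - <<'E'
from h import *
c,im=save("top","pics/top2.png");im=cv2.imread("pics/top2.png")
g=im[225:275,225:290].min(2);m=(g>150).astype(np.uint8)
p=proj(c,(.4802,.1087,.03));print(p)
cv2.imwrite("pics/t2c.png",cv2.resize(im[215:285,215:295],None,fx=7,fy=7,interpolation=2))
E
```

```text
(np.float64(257.6111236441955), np.float64(248.0703321389653))
```

View pics/t2c.png

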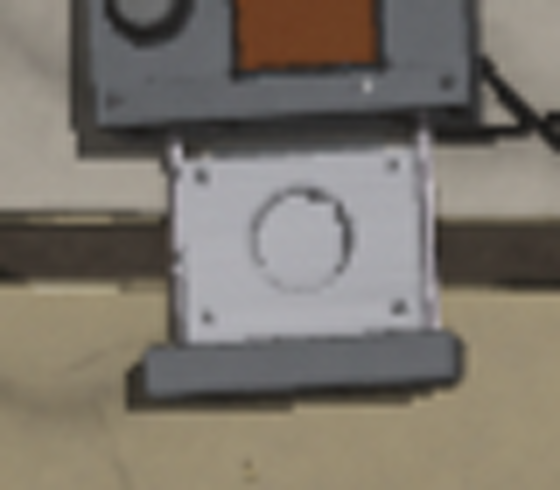

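Request:
apply_moves:
  steps: [0,0,1,0,0,0,3,0,0,0,7,0,0,0,11,0,1,3,14,0,2,7,14,0,3,11,14,0,3,15,14,0]

```text
clock: 6.87
position: [0.4563, -0.0485, 0.1529]
ee_rot: [0.002, -0.031, 1.0, -0.0]
contact_force: [0.3, -0.0, -1.0]
width: 0.0406
gripper_force: 25.7
```

Request:
apply_moves:
  steps: [2.5,19.8,0,0,2.5,19.8,0,0,2.5,19.8,0,0,2.5,19.8,0,0,2.5,19.8,0,0,2.5,19.8,0,0,2.5,19.8,0,0,2.5,19.8,0,0]

```text
clock: 7.53
position: [0.4784, 0.148, 0.1515]
ee_rot: [-0.001, -0.033, 0.999, -0.0]
contact_force: [-0.1, -0.4, -0.1]
width: 0.0411
gripper_force: 25.8
```

```bash
python3 - <<'E'
from h import *
for i in range(2): get_image("top")
s=get_state();print(s["position"],s["width"],s["ee_rot"],s["contact_force"]);c,im=save("wrist","pics/w4.png");s=get_state();print(s["position"],calibration("wrist")["xyz"])
print(list(c["xyz"]),list(c["rotation"]))
print(proj(c,(.479,.108,.03)))
im=cv2.imread("pics/w4.png");cv2.imwrite("pics/w4c.png",cv2.resize(im[140:340,200:440],None,fx=3,fy=3,interpolation=2)) 
E
```

```text
[0.47864861 0.14709472 0.15169977] 0.041386733844756995 [-4.57456476e-04 -3.15530555e-02  9.99501934e-01 -2.83377378e-04] [ 0.26536572 -0.10477727 -0.90228863]
[0.47877715 0.14698437 0.15183103] [0.408379   0.14294404 0.29546221]
[np.float64(0.40828243643075524), np.float64(0.1430469633650064), np.float64(0.29536357179287936)] [np.float64(0.6775646704090531), np.float64(-0.09610471056290351), np.float64(-0.1017604595464205), np.float64(0.7220213368689272)]
(np.float64(268.4332341404846), np.float64(226.09716563174803))
```

View pics/w4c.png

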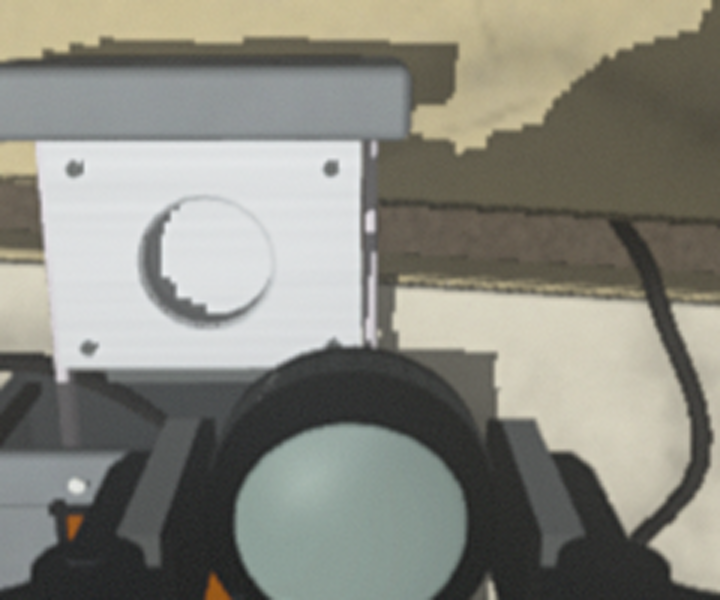

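The nest centre is at crop (206,261), i.e. pixel (268.7,227.0). The held lens looks upright, with its glass centre at about crop (351,539), i.e. pixel (317.0,319.7).

```bash
python3 - <<'E'
from h import *
C=dict(calibration("wrist"));s=get_state();print(s["position"])
C["xyz"]=np.array([.40828,.14305,.29536]);C["rotation"]=[.67756467,-.0961047,-.10176046,.72202134]
n=onz(C,268.7,227.0,.03);z=.1518+.018
im=cv2.imread("pics/w4.png");f=im[270:460,250:390].astype(int)
m=((f[:,:,2]<f[:,:,1])&(f.min(2)>70)).astype(np.uint8);k=max(cv2.findContours(m,0,1)[0],key=cv2.contourArea);e=cv2.fitEllipse(k)
print(e[0][0]+250,e[0][1]+270,e[1]);print("nest",n,"lens",onz(C,317,319.7,z),onz(C,e[0][0]+250,e[0][1]+270,z))
E
```

```text
[0.47877715 0.14698437 0.15183103]
316.35225677490234 314.4900207519531 (67.5634765625, 77.35475158691406)
nest [0.47974488 0.10823923 0.03      ] lens [0.48103994 0.14778709 0.1698    ] [0.4786196  0.14736112 0.1698    ]
```

Request:
apply_moves:
  steps: [0,-2,0,0,0,-3.9,-1,0,0,-3.9,-4,0,0,-3.9,-7,0,0,-3.9,-9,0,0,-3.9,-10.3,0,0,-3.9,-10.3,0,0,-3.9,-10.3,0]

```text
clock: 8.35
position: [0.4787, 0.1082, 0.0487]
ee_rot: [-0.001, -0.031, 1.0, -0.0]
contact_force: [0.7, 1.3, 0.0]
width: 0.0411
gripper_force: 25.8
```

Request:
apply_moves:
  steps: [0,0,0,0,0,0,0,0]

```text
clock: 8.52
position: [0.4802, 0.1091, 0.0502]
ee_rot: [0.001, -0.032, 0.999, 0.0]
contact_force: [-0.1, -0.2, -1.2]
width: 0.0411
gripper_force: 25.8
```

Request:
apply_moves:
  steps: [-0.05,-0.05,-0.4,0,-0.05,-0.05,-0.8,0,-0.05,-0.05,-1.0,0,-0.05,-0.05,-1.15,0,-0.05,-0.05,-1.25,0,-0.05,-0.05,-1.25,0]

```text
clock: 9.02
position: [0.4783, 0.1089, 0.0362]
ee_rot: [-0.0, -0.032, 0.999, 0.0]
contact_force: [-0.5, 0.3, -0.8]
width: 0.0406
gripper_force: 25.8
```

Request:
apply_moves:
  steps: [0,0,-0.15,0,0,0,-0.3,0,0,0,-0.4,0,0,0,-0.5,0,0,0,-0.5,0]

```text
clock: 9.43
position: [0.4784, 0.1088, 0.0313]
ee_rot: [-0.0, -0.032, 0.999, 0.0]
contact_force: [0.7, -0.1, -0.4]
width: 0.0412
gripper_force: 25.8
```

Request:
apply_moves:
  steps: [0,0,-0.1,0,0,0,-0.1,0]

```text
clock: 9.6
position: [0.4786, 0.1089, 0.0305]
ee_rot: [0.0, -0.032, 0.999, 0.0]
contact_force: [0.2, -0.4, 0.1]
width: 0.0407
gripper_force: 25.9
```

Request:
apply_moves:
  steps: [0,0,0,0,0,0,0,0,0,0,0,0,0,0,0,0,0,0,0,0,0,0,0,0]
  jaw: 70

```text
clock: 10.1
position: [0.4785, 0.1089, 0.0306]
ee_rot: [0.0, -0.032, 0.999, 0.0]
contact_force: [0.0, -0.5, -0.4]
width: 0.0617
gripper_force: 0.0
```

Request:
apply_moves:
  steps: [0,0,1,0,0,0,4,0,0,0,8,0,0,0,11,0,-3,2,14,0,-3,4,15,0,-3,4,15,0,-3,4,15,0]

```text
clock: 10.77
position: [0.4488, 0.1495, 0.1815]
ee_rot: [0.001, -0.033, 0.999, 0.0]
contact_force: [-0.1, -0.8, -0.0]
width: 0.062
gripper_force: 0.0
```

```bash
python3 - <<'E'
from h import *
get_image("top");s=get_state();print(s["position"]);c,im=save("wrist","pics/w5.png")
print(list(c["xyz"]),list(c["rotation"]),proj(c,(.479,.108,.049)))
im=cv2.imread("pics/w5.png");u,v=map(int,proj(c,(.479,.108,.049)));x0,y0=u-110,max(v-90,0)
print(x0,y0);cv2.imwrite("pics/w5c.png",cv2.resize(im[y0:y0+180,x0:x0+220],None,fx=3,fy=3,interpolation=2))
E
```

```text
[0.44841218 0.14882426 0.18048217]
[np.float64(0.37785177906006934), np.float64(0.1445707612444842), np.float64(0.324024063256751)] [np.float64(0.6765818977483928), np.float64(-0.0964112757350766), np.float64(-0.10241508142605883), np.float64(0.7228090706727552)] (np.float64(267.0685437751663), np.float64(256.4700818591416))
157 166
```

View pics/w5c.png

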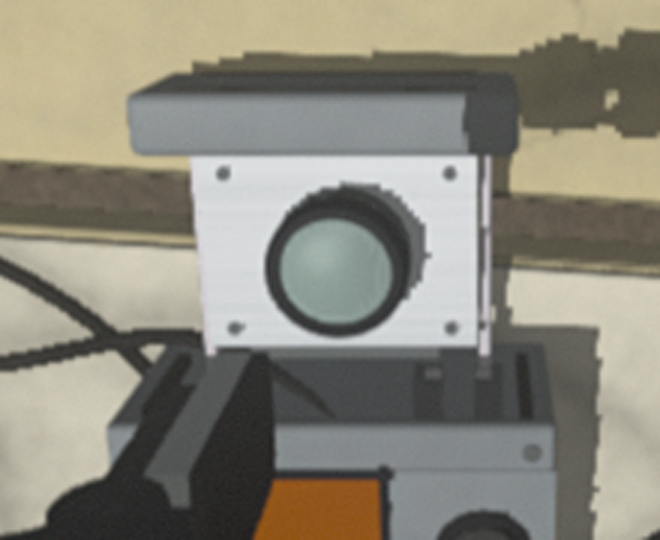

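The lens is seated and centred in the nest at crop (335,271). Next I'll close the fingers, go in front of the panel and push.

Request:
apply_moves:
  steps: [-4,-3,0,0,-5.2,-4.6,0,0,-5.2,-4.6,-1,0,-5.2,-4.6,-5,0,-5.2,-4.6,-9,0,-5.2,-4.6,-12.5,0,-5.2,-4.6,-15.4,0,-5.2,-4.6,-15.4,0]
  jaw: 255

```text
clock: 11.53
position: [0.3913, 0.1016, 0.0214]
ee_rot: [-0.007, -0.032, 0.999, -0.0]
contact_force: [-0.2, -0.3, -0.7]
width: 0.0
gripper_force: 0.0
```

Request:
apply_moves:
  steps: [0,0,0,0,0,0,0,0]

```text
clock: 11.7
position: [0.3974, 0.1025, 0.027]
ee_rot: [0.0, -0.032, 0.999, -0.0]
contact_force: [-0.1, 0.7, -0.4]
width: 0.0002
gripper_force: 0.0
```

Request:
apply_moves:
  steps: [0.5,0.03,0,0,0.9,0.06,0,0,1.2,0.08,0,0,1.5,0.1,0,0,1.7,0.11,0,0,1.9,0.12,0,0,2.1,0.14,0,0,2.3,0.15,0,0]

```text
clock: 12.37
position: [0.4182, 0.1043, 0.0263]
ee_rot: [-0.001, -0.032, 0.999, -0.0]
contact_force: [-3.7, 0.6, 2.5]
width: -0.0002
gripper_force: 1.5
```

Request:
apply_moves:
  steps: [0.25,0.02,0,0,0.5,0.03,0,0,0.8,0.05,0,0,1.1,0.07,0,0,1.4,0.09,0,0,1.7,0.11,0,0,2.0,0.13,0,0,2.3,0.15,0,0]

```text
clock: 13.03
position: [0.4424, 0.1059, 0.0263]
ee_rot: [-0.0, -0.032, 0.999, 0.0]
contact_force: [-4.3, 0.3, 1.0]
width: -0.0001
gripper_force: 2.0
```

Request:
apply_moves:
  steps: [0.3,0.02,0,0,0.6,0.04,0,0,0.9,0.06,0,0,1.2,0.08,0,0,1.5,0.1,0,0,1.8,0.12,0,0,2.1,0.14,0,0,2.4,0.15,0,0]

```text
clock: 13.7
position: [0.4664, 0.1075, 0.0263]
ee_rot: [-0.0, -0.032, 0.999, 0.0]
contact_force: [-4.8, 3.3, -2.0]
width: 0.0001
gripper_force: 2.4
```

Request:
apply_moves:
  steps: [0.25,0.02,0,0,0.5,0.03,0,0,0.75,0.05,0,0,1.0,0.06,0,0,1.2,0.08,0,0,1.4,0.09,0,0,1.6,0.1,0,0,1.8,0.11,0,0]

```text
clock: 14.37
position: [0.4842, 0.1087, 0.0263]
ee_rot: [-0.001, -0.032, 0.999, 0.0]
contact_force: [-5.7, 2.3, -0.8]
width: -0.0002
gripper_force: 2.6
```

Request:
apply_moves:
  steps: [0.1,0.01,0,0,0.2,0.01,0,0,0.3,0.02,0,0,0.35,0.02,0,0]

```text
clock: 14.7
position: [0.4877, 0.1089, 0.0263]
ee_rot: [-0.001, -0.032, 0.999, 0.0]
contact_force: [-4.7, 2.3, -0.4]
width: 0.0002
gripper_force: 2.5
```

Request:
apply_moves:
  steps: [0.05,0,0,0,0.1,0.01,0,0,0.15,0.01,0,0,0.2,0.01,0,0,0.25,0.01,0,0]

```text
clock: 15.12
position: [0.4901, 0.1091, 0.0263]
ee_rot: [-0.001, -0.032, 0.999, 0.0]
contact_force: [-6.5, 2.9, -1.3]
width: 0.0003
gripper_force: 2.6
```

Request:
apply_moves:
  steps: [0.05,0,0,0,0.1,0.01,0,0,0.15,0.01,0,0,0.2,0.01,0,0]

```text
clock: 15.45
position: [0.492, 0.1092, 0.0263]
ee_rot: [-0.001, -0.032, 0.999, 0.0]
contact_force: [-5.1, 2.0, -1.5]
width: -0.0002
gripper_force: 2.6
```

Request:
apply_moves:
  steps: [0.05,0,0,0,0.1,0.01,0,0,0.15,0.01,0,0,0.15,0.01,0,0]

```text
clock: 15.78
position: [0.4935, 0.1093, 0.0263]
ee_rot: [-0.001, -0.032, 0.999, 0.0]
contact_force: [-5.2, 3.5, -0.3]
width: -0.0002
gripper_force: 2.6
```

Request:
apply_moves:
  steps: [0.05,0,0,0,0.1,0.01,0,0,0.1,0.01,0,0]

```text
clock: 16.03
position: [0.4945, 0.1094, 0.0263]
ee_rot: [-0.001, -0.032, 0.999, 0.0]
contact_force: [-6.1, 1.8, -0.9]
width: -0.0003
gripper_force: 2.6
```

Request:
apply_moves:
  steps: [0.05,0,0,0,0.1,0.01,0,0,0.1,0.01,0,0]

```text
clock: 16.28
position: [0.4955, 0.1094, 0.0263]
ee_rot: [-0.001, -0.032, 0.999, 0.0]
contact_force: [-6.2, 2.6, -0.5]
width: -0.0
gripper_force: 2.7
```

Request:
apply_moves:
  steps: [0.05,0,0,0,0.1,0.01,0,0,0.1,0.01,0,0]

```text
clock: 16.53
position: [0.4965, 0.1095, 0.0264]
ee_rot: [-0.001, -0.032, 0.999, 0.0]
contact_force: [-4.9, 1.2, -1.1]
width: 0.0001
gripper_force: 2.7
```

Request:
apply_moves:
  steps: [0.05,0,0,0,0.1,0.01,0,0,0.1,0.01,0,0]

```text
clock: 16.78
position: [0.4974, 0.1096, 0.0263]
ee_rot: [-0.001, -0.032, 0.999, 0.0]
contact_force: [-5.4, 2.3, -0.5]
width: 0.0002
gripper_force: 2.7
```

Request:
apply_moves:
  steps: [0.05,0,0,0,0.1,0.01,0,0,0.1,0.01,0,0]

```text
clock: 17.03
position: [0.4979, 0.1096, 0.0263]
ee_rot: [-0.001, -0.032, 0.999, 0.0]
contact_force: [-6.6, 2.0, 1.1]
width: 0.0002
gripper_force: 3.2
```

Request:
apply_moves:
  steps: [0.05,0,0,0,0.05,0,0,0]

```text
clock: 17.2
position: [0.4982, 0.1096, 0.0264]
ee_rot: [-0.001, -0.032, 0.999, 0.0]
contact_force: [-6.2, 2.8, 1.0]
width: 0.0005
gripper_force: 3.4
```

Request:
apply_moves:
  steps: [0.05,0,0,0,0.05,0,0,0]

```text
clock: 17.37
position: [0.4987, 0.1097, 0.0263]
ee_rot: [-0.001, -0.032, 0.999, 0.0]
contact_force: [-7.1, 1.9, 0.9]
width: -0.0003
gripper_force: 3.4
```

Request:
apply_moves:
  steps: [0.05,0.01,0,0,0.05,0.01,0,0]

```text
clock: 17.53
position: [0.4991, 0.1097, 0.0263]
ee_rot: [-0.002, -0.032, 0.999, 0.0]
contact_force: [-6.4, 1.8, 1.4]
width: -0.0001
gripper_force: 3.5
```

Request:
apply_moves:
  steps: [0.05,0,0,0,0.05,0,0,0]

```text
clock: 17.7
position: [0.4995, 0.1097, 0.0264]
ee_rot: [-0.002, -0.032, 0.999, 0.0]
contact_force: [-6.8, 2.2, 1.6]
width: -0.0002
gripper_force: 3.6
```

Request:
apply_moves:
  steps: [0.05,0,0,0,0.05,0,0,0]

```text
clock: 17.87
position: [0.4999, 0.1097, 0.0263]
ee_rot: [-0.002, -0.032, 0.999, 0.0]
contact_force: [-7.0, 2.5, 2.9]
width: 0.0002
gripper_force: 3.6
```

Request:
apply_moves:
  steps: [0.05,0.01,0,0,0.05,0.01,0,0]

```text
clock: 18.03
position: [0.5003, 0.1098, 0.0263]
ee_rot: [-0.002, -0.032, 0.999, 0.0]
contact_force: [-7.6, 1.8, 1.9]
width: -0.0002
gripper_force: 3.7
```

Request:
apply_moves:
  steps: [0.05,0,0,0,0.05,0,0,0]

```text
clock: 18.2
position: [0.5007, 0.1098, 0.0263]
ee_rot: [-0.002, -0.032, 0.999, 0.0]
contact_force: [-6.8, 1.9, 2.0]
width: 0.0001
gripper_force: 3.8
```

Request:
apply_moves:
  steps: [0.05,0,0,0,0.05,0,0,0]

```text
clock: 18.37
position: [0.5012, 0.1098, 0.0263]
ee_rot: [-0.002, -0.032, 0.999, 0.0]
contact_force: [-8.3, 2.5, 1.9]
width: -0.0
gripper_force: 3.8
```

Request:
apply_moves:
  steps: [0.04,0,0,0,0.04,0,0,0]

```text
clock: 18.53
position: [0.5023, 0.1099, 0.0264]
ee_rot: [-0.001, -0.032, 0.999, 0.0]
contact_force: [-5.1, 1.5, -0.4]
width: -0.0
gripper_force: 2.8
```

Request:
apply_moves:
  steps: [0.04,0,0,0,0.04,0,0,0]

```text
clock: 18.7
position: [0.5027, 0.1099, 0.0263]
ee_rot: [-0.001, -0.032, 0.999, 0.0]
contact_force: [-7.4, 2.0, 1.2]
width: -0.0001
gripper_force: 3.2
```

Request:
apply_moves:
  steps: [0.03,0,0,0,0.03,0,0,0]

```text
clock: 18.87
position: [0.5027, 0.1099, 0.0263]
ee_rot: [-0.002, -0.032, 0.999, 0.0]
contact_force: [-8.1, 2.5, 0.9]
width: 0.0
gripper_force: 3.4
```

Request:
apply_moves:
  steps: [-0.3,-0.02,0,0,-0.6,-0.04,0,0,-0.9,-0.06,0,0,-1.2,-0.08,0,0,-1.5,-0.1,0,0,-1.8,-0.12,0,0,-1.8,-0.12,0,0]

```text
clock: 19.45
position: [0.4869, 0.1082, 0.027]
ee_rot: [0.001, -0.032, 0.999, -0.0]
contact_force: [-0.0, 0.1, 0.0]
width: -0.0001
gripper_force: 0.0
```

Contact is gone, so the tray is holding by itself. I'll back off and check with the top camera against the first picture.

Request:
apply_moves:
  steps: [-4,-0.3,0,0,-6,-0.5,1,0,-8,-0.5,5,0,-10,-3,9,0,-12,-7,13,0,-12,-11,16,0,-12,-15,18,0,-12,-16,18,0]

```text
clock: 20.12
position: [0.367, -0.0471, 0.2064]
ee_rot: [0.003, -0.033, 0.999, -0.001]
contact_force: [0.8, -0.3, 0.6]
width: -0.0004
gripper_force: 0.0
```

```bash
python3 - <<'E'
from h import *
for i in range(6): get_image("scene")
s=get_state();print(s["position"],s["contact_force"])
c,im=save("top","pics/top3.png");b=cv2.imread("pics/top3.png");a=cv2.imread("pics/top0.png");t=cv2.imread("pics/top2.png")
r=(slice(205,280),slice(228,286))
for n,x in (("vs start",a),("vs open",t)): print(n,(cv2.absdiff(x,b).max(2)[r]>40).sum())
print("rows col255", a[228:252,255].mean(1).round(), b[228:252,255].mean(1).round())
cv2.imwrite("pics/t3c.png",cv2.resize(b[200:270,215:300],None,fx=7,fy=7,interpolation=2))
E
```

```text
[ 0.36603009 -0.04505612  0.2030731 ] [-0.28365621 -0.33689345 -0.09113884]
vs start 108
vs open 1477
rows col255 [ 97.  98.  94.  76.  96.  96.  97.  98.  95.  80.  36.  40.  51.  89.
 148. 147. 131.  84.  71.  48.  52.  52.  53.  54.] [ 98. 101.  98.  77.  99. 100.  99. 100.  98.  78.  33.  42.  53.  91.
 150. 150. 135.  85.  74.  49.  53.  53.  54.  55.]
```

```bash
python3 -c "
from rig import *
print(sign_off())"
```

```text
the job is handed in; nothing more can be done
None
```

The job is handed in. The button press popped the tray out, and the lens cell was let go in the nest, looking centred and upright. I pushed the tray in until it clicked (about 8 N measured); after I backed off, the top camera showed its front where it was at the start, but I did not check the button separately.

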